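Vent and open a bayonet pressure cap

TASK

Open the wire saw's pressurised cutting-fluid tank for refilling. Turn the filler cap anticlockwise until you feel its first stop and leave it risen there for two seconds so the pressure goes; then press it down against its spring, turn it on past the stop until it is free, lift it off and lay it the same way up in the open steel dish. Do not force the cap against its stops or crush its seal, set it down gently, and leave everything else on the bench where it is.

Things in the scene. Friction and masses are not known exactly. Their poses are not given: they have to be found in the camera images.
- tank: Upright stainless pressure tank fixed to the bench: cylinder 140 mm across, 165 mm high with round shoulder, on a foot 156 mm across; a gauge sticks out 106 mm from the axis along its +x, at 105 mm height. Origin: centre of its underside, z up. The filler neck on top is coaxial. How the neck's stops are clocked in the tank varies and is not measured.
- cap: Black round filler cap, 70 mm across its ribs, rim and flat top 19 mm high, with a straight upright grip bar across the top: 48 mm long (cap x), 14 mm wide (y), 24 mm high, so 43 mm in all; 0.1 to 0.16 kg. Origin: centre of the rim's underside, z up through the bar. Two inward lugs low in the rim, at its +x and -x, hook under the neck's flange.
- cap_grip (a point): On the cap's axis inside the bar, 33 mm above the cap's origin, 14 mm above its flat top; cap's axes. Turning, seen from above, is anticlockwise: 10 to 78 degrees from the start the lugs meet the rigid first stop, to be felt. In the last 4 degrees before it the cap can rise 2 mm by its spring (this vents it) if not held down. Until then it turns with 0.05 to 0.2 N m of friction.
- neck_top (a point): Centre of the upper face of the brass neck's flange (57 mm across), 190 mm up the tank's axis. The cap's origin is 9 mm below it when locked (the start), 7 mm when risen at the first stop. Only pressed 5.5 mm or more below that does the cap pass the stop; 34 degrees on the lugs are clear of the flange, at 52 is a rigid end. Between those it lifts straight off; 15 mm clears the neck.
- seal (a joint): Sprung seal disc in the neck that pushes the cap up (m, larger is lower): 0 with the cap locked, -0.002 risen at the first stop, +0.0035 pressed enough to pass it, +0.005 fully down (rigid), -0.006 with the cap off. Spring force 11 N at 0, changing 1.5 N per mm: pressing takes 16 N to pass and 18.5 N at the bottom. More than 65 N between cap and neck (about 1 N m at a stop) counts as forced.
- dish: Empty open round steel dish, loose, 0.25 kg, 130 mm across, 18 mm high, wall 2 mm, floor 3 mm thick. Origin: centre of its underside, z up. It stands in one of two places, the covered dish in the other.
- covered_dish: Bystander: round aluminium dish with its lid on, 130 mm across, 38 mm high. Origin: centre of its underside.
- bottle: Bystander: white square plastic bottle, 56 x 56 x 128 mm high. Origin: centre of its underside.
- jar: Bystander: small glass jar with lid, 54 mm across, 70 mm high. Origin: centre of its underside.
- screwdriver: Bystander: screwdriver lying along its x, about 200 mm long. Origin: underside, near the middle.
- spool: Bystander: white wire spool, 52 mm across, 30 mm high. Origin: centre of its underside.
- mount: Bystander: aluminium specimen mount, 40 mm across, 22 mm high. Origin: centre of its underside.
Things that resemble listed ones, but are neither listed nor needed, are in the scene too. There is more than one size of the dish; the one meant has the size given above.

How it is judged:
On the way, in this order (a step that is already met when the one before it is completed fails the run):
1. the cap is turned to its first stop and has risen there, still hooked, for 1.5 s (value of joint seal between -0.0035 and -0.0015 m), for 1.5 s.
2. the cap is pressed down against its spring (value of joint seal above 0.0015 m), for 0.05 s.
3. the cap is off the neck (value of joint seal below -0.005 m and z of cap in the frame of tank above 0.2 m), for 0.1 s.
At the end, for the whole second after the job is handed in: The cap lies flat (within 6 degrees), right way up and at rest on the floor of the open dish, its rim clear inside the dish's wall (centre within 34 mm of the dish's centre); the dish stands level and within 40 mm of where it was; the neck is open (horizontal distance between cap and dish below 0.034 m and z of cap in the frame of dish between 0.001 and 0.006 m and angle between cap's own z axis and vertical below 0.1 rad and angle between dish's own z axis and vertical below 0.05 rad and linear speed of cap below 0.02 m/s and value of joint seal below -0.005 m and distance of dish from where it was at the start of the episode below 0.04 m); the robot touches nothing.
It fails at once if the cap is forced: more than 65 N between cap and tank (contact force between cap and tank above 65 N).
It fails at once if the cap falls: it moves faster than 0.6 m/s without being held (linear speed of cap above 0.6 m/s and contact force between the fingers and cap below 0.1 N).
It fails at once if a bystander is shifted by more than 20 mm (distance of any of covered_dish, bottle, jar, screwdriver, spool, mount from where it was at the start of the episode above 0.02 m).
It also fails if it takes over 72 s, if anything falls off the work surface, if the arm or the gripper's body presses on something with over 40 N, if the wrist force passes 120 N, or if a joint passes its speed limit or range.

ROBOT

A 6-joint arm with a two-finger parallel gripper is mounted at the origin on the work surface. World frame = base frame: x ahead of the robot, y to its left, z up, the work surface at z = 0. Lengths are in m, angles in rad, forces in N, time in s.
With the tool pointing down it reaches from about 0.375 to 0.975 m from the base axis. Payload 3.8 kg.
Tool frame: the origin (TCP) lies midway between the tips of the shut fingers; the grasp point (between the pads) lies 19 mm behind it; z points along the fingers, y is the line along which they close (so a half turn about z gives the same grasp; the last joint's range is limited). The gripper opens to 88 mm and grips with 3 to 60 N. Pads are 18 mm wide; open, the fingers measure 123 mm over their backs; the gripper's body (75 mm by 187 mm) begins 45 mm behind the grasp point.
Start: joints at [-1.324, 0.264, 1.604, -0, 1.274, -0.037], TCP at [0.189, -0.648, 0.239] pointing down, gripper open.
Joint ranges: [-2.63, 2.63], [-0.94, 2.18], [0.31, 2.57], [-1.31, 4.45], [0, 2.66], [-2.55, 2.55]. Speed limits (rad/s): [2.57, 2.57, 3.14, 3.14, 3.14, 3.14].

INTERFACE

Orientations are given as a rotation vector (axis times angle).
In Python, from cell import manip, inverse_kinematics, cams, order gives the robot as it stands. Calls block until the motion is done:
- manip.move_pose(position, orientation): joint-space move of the TCP to a pose.
- manip.move_linear(position, rate=0.15, rot=None): straight line of the TCP; rot=None keeps the orientation; rate is the mean speed in m/s.
- manip.set_joints(angles): joint-space move.
- manip.set_gripper(opening, force=None): finger opening in m; force is the grip in N (None keeps the last); returns when the fingers have stopped.
- manip.dwell(seconds).
- inverse_kinematics(position, orientation): joint angles nearest the present ones, or None.
- manip.state(): the state.
- cams.capture(name): name is "scene" or "top"; returns a dict with "image" (400x640x3 uint8, blue, green, red), "z_map" (400x640 float32, m along the optical axis (not along the pixel's ray), 0 where there is no reading), "intrinsics" (3x3 intrinsics, pixels), "position" and "orientation" of the camera in the world. Camera axes: x right, y down, z forward; pixel columns grow to the right and rows downward; lengths in m; the calibration is good to about 2 mm. A picture is of the moment at which its call begins.
A pose or a line that the arm cannot do raises manip.IKError and nothing moves.
- order.close_job(): hands the job in; it is judged then, once.
The state is a dict: "clock": time; "joint_pos": joint angles; "joint_velocities": joint speeds; "tau": joint torques, N m; "tool_pos": TCP position; "tcp_rot": TCP orientation; "contact_force": force on the tool from outside, world axes, zero at the start; "moment": the same for the moment, N m; "gripper_width": finger opening in m; "grasp_force": force on a finger pad.
Only numpy, scipy, OpenCV 4.12 (cv2) and the standard library are available. Lean on these libraries where they do the work, as an engineer would, in place of code of your own. Each camera call takes 0.05 s, during which the arm holds its last target. There are 200 camera calls.

## Working session

There is one attempt and no reset: what is moved stays moved. The work goes in short steps, each a Python script; the robot and the scene stay as the last script left them, time stands still between calls to the robot, and variables do not carry over. Pictures are saved under pics/ and viewed, at most 10 in all, crops included, and the job is handed in when it is done.

```bash
mkdir -p pics; ls
python3 - <<'E'
from cell import manip,cams
import cv2,numpy as np
for n in("scene","top"):
    c=cams.capture(n); cv2.imwrite(f"pics/{n}0.png",c["image"]); np.savez(f"{n}0.npz",**c); print(n,c["position"],c["orientation"],c["intrinsics"])
print(manip.state())
E
```

```text
pics
scene [1.30363183 0.01450303 0.83775962] [-1.71313833 -1.75801567  0.78523477] [[378.51293237   0.         321.27838701]
 [  0.         378.51293237 200.77209015]
 [  0.           0.           1.        ]]
top [ 0.47597312 -0.02745382  1.25220497] [-2.18196288  2.20324211 -0.04268044] [[399.32355689   0.         320.6715925 ]
 [  0.         399.32355689 199.5472642 ]
 [  0.           0.           1.        ]]
{'clock': 0.1, 'joint_pos': array([-1.32390967e+00,  2.64687000e-01,  1.60521133e+00, -1.04101095e-05,
        1.27371203e+00, -3.69262091e-02]), 'joint_velocities': array([-0.00062559, -0.00321647, -0.00276181, -0.0013042 , -0.00201405,
        0.00027608]), 'tau': array([-4.20052284e-04, -5.03619397e+01, -3.58071148e+01,  7.30761141e-02,
        2.32831039e-02, -4.83614531e-05]), 'tool_pos': array([ 0.18883487, -0.64738677,  0.23752042]), 'tcp_rot': array([-3.10802780e+00, -4.44038561e-01,  3.47437143e-04]), 'contact_force': array([-0.74984169, -0.52610317,  1.12990529]), 'moment': array([-0.0020288 , -0.01366346,  0.02931498]), 'grasp_force': 0.0, 'gripper_width': 0.0878969456822973}
```

View pics/scene0.png

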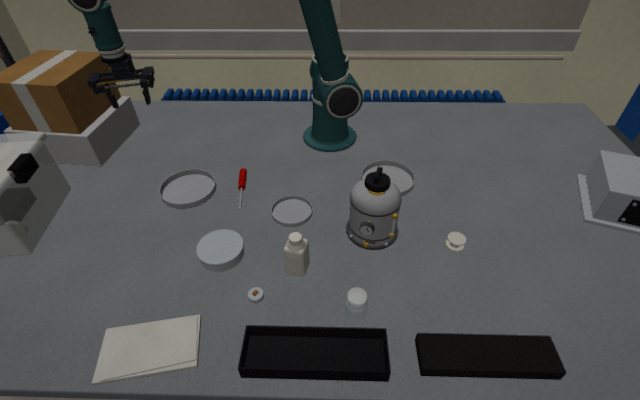

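View pics/top0.png

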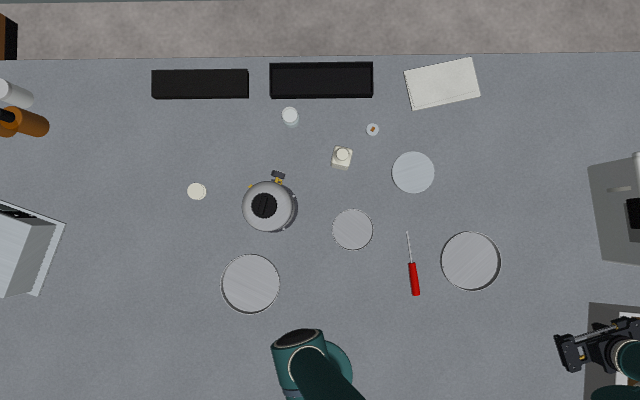

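Top view: the open dishes are at (250,283), (470,261) and (352,229). The first two are about 60 px (≈187 mm) across, while (352,229) is about 41 px (≈130 mm), so it is the one meant. (413,172) has its lid on. The tank with its black cap is at (264,205), and the gauge points up the image at (278,176).

```bash
cat > h.py <<'E'
import numpy as np,cv2
from scipy.spatial.transform import Rotation as R
def load(n): return dict(np.load(n))
def ray(c,uv):
    K=c["intrinsics"]; d=np.c_[(np.asarray(uv,float).reshape(-1,2)-K[:2,2])/K[[0,1],[0,1]],np.ones(np.size(uv)//2)]
    return R.from_rotvec(c["orientation"]).apply(d)
def plane(c,uv,z):
    d=ray(c,uv); return c["position"]+d*((z-c["position"][2])/d[:,2])[:,None]
def cloud(c):
    v,u=np.mgrid[:400,:640]; d=ray(c,np.c_[u.ravel(),v.ravel()])
    return (c["position"]+d*c["z_map"].reshape(-1,1)).reshape(400,640,3)
E
python3 - <<'E'
from h import *
for n,bx in(("top0",(230,170,300,235)),("scene0",(355,160,400,200))):
    c=load(n+".npz"); P=cloud(c); im=c["image"]
    x0,y0,x1,y1=bx
    sub=P[y0:y1,x0:x1]; dark=im[y0:y1,x0:x1].max(2)<60
    q=sub[dark&(c["z_map"][y0:y1,x0:x1]>0)]
    bar=q[q[:,2]>0.214]; top=q[(q[:,2]>.19)&(q[:,2]<.21)]
    print(n,len(bar),"bar z",np.percentile(bar[:,2],[5,50,95]),"ctr",bar.mean(0),"flat",len(top),np.median(top[:,2]),
      top[:,:2].min(0),top[:,:2].max(0))
    (ctr,sz,a)=cv2.minAreaRect(bar[:,:2].astype(np.float32)*1000); print("rect mm",ctr,sz,a)
    w,v=np.linalg.eigh(np.cov(bar[:,:2].T)); print("bar yaw",np.degrees(np.arctan2(v[1,1],v[0,1])),np.sqrt(w))
c=load("top0.npz");P=cloud(c);im=c["image"]
# dishes: outer contour by height > 8mm
for u,v,r in((352,229,30),(413,172,30),(250,283,40),(470,261,40)):
    s=P[v-r:v+r,u-r:u+r]; m=(s[...,2]>.006)
    k,l,st,_=cv2.connectedComponentsWithStats(m.astype(np.uint8)); i=1+st[1:,4].argmax()
    q=s[l==i].astype(np.float32); (x,y),rad=cv2.minEnclosingCircle(q[:,:2].copy()); print((u,v),x,y,2*rad,"z",np.percentile(q[:,2],[5,50,99]))
# tank shoulder circle
s=P[170:240,230:300].reshape(-1,3)
q=s[(s[:,2]>.1)&(s[:,2]<.13)];print("tank",q[:,:2].min(0),q[:,:2].max(0))
a=cv2.resize(im[170:240,225:305],None,fx=6,fy=6,interpolation=cv2.INTER_CUBIC)
a=np.clip(a.astype(float)*1.5,0,255).astype(np.uint8)
b=cv2.resize(im[199:259,322:382],(420,420),interpolation=cv2.INTER_CUBIC)
g=np.zeros((420,780-480+600-0,3),np.uint8)[:, :900]
out=np.hstack([a[:, :],b])[:, :]; out=cv2.resize(out,(795,int(420*795/900))); cv2.imwrite("pics/crop1.png",out)
E
```

```text
top0 107 bar z [0.21903645 0.22407068 0.22647299] ctr [0.51335863 0.1334431  0.22355684] flat 378 0.20031570615632177 [0.48199806 0.09993516] [0.54555525 0.16408092]
rect mm (513.8165893554688, 133.60690307617188) (14.323284149169922, 47.33208465576172) 73.6224594116211
bar yaw 164.69300828013718 [0.00418274 0.01381733]
scene0 73 bar z [0.2165763  0.22314547 0.2255958 ] ctr [0.52097721 0.13390633 0.22265017] flat 299 0.19983378828533138 [0.48363485 0.10204753] [0.54913359 0.16615508]
rect mm (516.089111328125, 135.0873260498047) (13.743735313415527, 44.78071212768555) 74.32728576660156
bar yaw 164.4547824083083 [0.00417646 0.0138888 ]
(352, 229) 0.4470880627632141 -0.10070308297872543 0.15767766535282135 z [0.00642673 0.01626486 0.02321634]
(413, 172) 0.5609803199768066 -0.19107267260551453 0.3689674735069275 z [0.03410175 0.03836058 0.04448528]
(250, 283) 0.344377726316452 0.12582430243492126 0.4042372703552246 z [0.00625269 0.01249965 0.31460202]
(470, 261) 0.39556819200515747 -0.29371342062950134 0.5564700961112976 z [0.00626892 0.0099728  1.25220501]
tank [0.44304356 0.06342366] [0.61702617 0.18884706]
```

View pics/crop1.png

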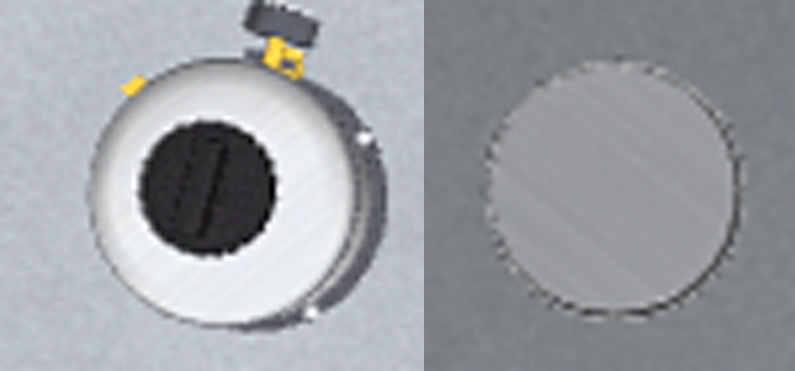

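The left half of the crop shows the black cap at about (205,188) with its bar tilted slightly clockwise from vertical, giving a yaw of −15.5°, and the height and rectangle (14 × 47 mm, z 0.224) fit. The right half shows an open, lidless dish of about 40 px. That confirms (352,229) as the 130 mm dish. Next I'll refine the dish centre and check IK for the wrist range.

```bash
cat >> h.py <<'E'
def rot(psi): # tool down, tool y at world yaw psi (rad)
    y=np.array([np.cos(psi),np.sin(psi),0]); z=np.array([0,0,-1.]); return R.from_matrix(np.c_[np.cross(y,z),y,z]).as_rotvec()
E
python3 - <<'E'
from h import *
from cell import inverse_kinematics
c=load("top0.npz"); P=cloud(c)
# dish rim: depth-independent, brightness-edge contour -> ellipse cast to rim height
im=c["image"][195:265,315:390]; g=cv2.GaussianBlur(cv2.cvtColor(im,6),(3,3),0)
m=(g>np.median(g[0:8])+12).astype(np.uint8)
for nm,mm in(("bright",m),("height",((P[195:265,315:390,2]>.0015)&(P[195:265,315:390,2]<.03)).astype(np.uint8))):
    cs=max(cv2.findContours(mm,0,1)[0],key=cv2.contourArea); e=cv2.fitEllipse(cs); 
    uv=np.array(e[0])+[315,195]; print(nm,e,plane(c,uv,.003 if nm=="bright" else .018),"diam",e[1][0]*1.235/399,e[1][1]*1.235/399)
for deg in (74.5,-105.5):
    for d in (0,40,80,130):
        q=inverse_kinematics([.515,.1335,.25],rot(np.radians(deg+d))); print(deg,d,None if q is None else np.round(q,2))
E
```

```text
bright ((36.77777099609375, 33.60560607910156), (38.44841384887695, 39.17133712768555), 1.4227224588394165) [[ 0.44442957 -0.11246794  0.003     ]] diam 0.1190069952465239 0.12124461491902669
height ((37.63529968261719, 36.709625244140625), (42.67613983154297, 63.92109298706055), 107.00334930419922) [[ 0.43524599 -0.1139605   0.018     ]] diam 0.13209281376429968 0.19785100210280646
74.5 0 [ 0.21 -0.01  1.89  0.    1.26 -1.09]
74.5 40 [ 0.21 -0.01  1.89 -0.    1.26 -1.79]
74.5 80 [ 0.21 -0.01  1.89 -0.    1.26 -2.49]
74.5 130 None
-105.5 0 [ 0.21 -0.01  1.89  0.    1.26  2.05]
-105.5 40 [ 0.21 -0.01  1.89 -0.    1.26  1.35]
-105.5 80 [ 0.21 -0.01  1.89 -0.    1.26  0.65]
-105.5 130 [ 0.21 -0.01  1.89 -0.    1.26 -0.22]
```

Run:
```python
from h import *
from cell import manip
s=manip.state; f=lambda t:(lambda q:print(t,round(q["clock"],2),"tcp",np.round(q["tool_pos"],4),"F",np.round(q["contact_force"],1),"M",np.round(q["moment"],2),"w",round(q["gripper_width"],4),"g",round(q["grasp_force"],1)))(s())
r=rot(np.radians(-105.5)); p=s()["tool_pos"]
manip.move_linear([p[0],p[1],.36],rate=.3)
manip.move_pose([.515,.1335,.30],r); manip.set_gripper(.045,force=10)
f("above")
manip.move_linear([.515,.1335,.203],rate=.1); f("down")
manip.set_gripper(0.0,force=8); f("grip8")
```

```text
above 4.41 tcp [0.515  0.1335 0.3   ] F [ 0.1 -0.5  0.4] M [ 0.04  0.01 -0.01] w 0.0453 g 0.0
down 5.53 tcp [0.5156 0.1336 0.2038] F [-0.7 -1.1 -0.5] M [ 0.01 -0.02  0.11] w 0.0452 g 0.0
grip8 6.09 tcp [0.5152 0.1339 0.2033] F [0.5 1.2 1. ] M [ 0.27 -0.04 -0.04] w 0.014 g 8.0
```

```bash
cat >> h.py <<'E'
def turn(manip,q0,deg,fac=1.0):
    q=np.array(q0); q[5]-=np.radians(deg); manip.set_joints(q)
E
python3 - <<'E'
from h import *
from cell import manip
import json
manip.set_gripper(0.0,force=28); manip.dwell(.1)
s=manip.state(); q0=s["joint_pos"]; a=0; M0=s["moment"][2]; log=[]; t0=s["clock"]
print("start",round(t0,2),s["contact_force"].round(1),s["moment"].round(2))
while a<80:
    a+=1.5; turn(manip,q0,a); s=manip.state(); mz=s["moment"][2]-M0; log.append(mz)
    act=np.degrees(q0[5]-s["joint_pos"][5])
    if a<9 or int(a*2)%15==0: print(a,round(act,2),round(s["clock"],2),"mz",round(mz,3),"F",s["contact_force"].round(1))
    if abs(mz)>0.38 or np.hypot(*s["contact_force"][:2])>20 or s["clock"]-t0>25: break
print("end",a,round(act,2),s["clock"],"mz",mz,"F",s["contact_force"].round(1),s["moment"].round(2),np.round(log[-8:],3))
json.dump(dict(q0=q0.tolist(),a=a),open("s.json","w"))
E
```

```text
start 6.41 [0.6 2.9 2.4] [ 0.49  0.05 -0.08]
1.5 1.47 6.66 mz -0.009 F [-0.1  1.   0.8]
3.0 2.96 6.91 mz 0.005 F [-0.2  1.6  1.5]
4.5 4.45 7.16 mz 0.067 F [-0.5  1.   2.4]
6.0 5.95 7.41 mz 0.057 F [-0.7  0.8  2. ]
7.5 7.44 7.66 mz 0.039 F [-0.9  0.2  2.4]
15.0 14.95 8.91 mz 0.122 F [-0.2 -0.5  3.1]
22.5 22.45 10.16 mz -0.164 F [-1.1 -0.3  7. ]
end 25.5 25.39 10.6583 mz -0.5123007933528645 F [-2.   0.6  6.8] [ 0.11  0.27 -0.59] [ 0.122  0.045  0.057  0.067  0.058 -0.164 -0.376 -0.512]
```

The moment climbs steadily from about 21° and Fz rises from the spring, so that's the first stop. I'll ease the torque and let the cap rise 2 mm while held.

Run:
```python
from h import *
from cell import manip
import json
d=json.load(open("s.json")); q0=np.array(d["q0"])
turn(manip,q0,23.5)
f=lambda t:(lambda q:print(t,round(q["clock"],2),"tcp",np.round(q["tool_pos"],4),"F",np.round(q["contact_force"],1),"M",np.round(q["moment"],2),"w",round(q["gripper_width"],4)))(manip.state())
f("eased")
p=manip.state()["tool_pos"]; r=manip.state()["tcp_rot"]
for dz in (.001,.002,.003):
    manip.move_linear([p[0],p[1],p[2]+dz],rate=.01); f(dz)
```

```text
eased 10.91 tcp [0.5155 0.1342 0.2042] F [-1.8 -0.3  8. ] M [ 0.06  0.22 -0.31] w 0.0138
0.001 11.26 tcp [0.5155 0.1343 0.2051] F [0.2 0.1 3.7] M [-0.09  0.01 -0.36] w 0.0137
0.002 11.51 tcp [0.5154 0.1342 0.2054] F [ 3.  -0.  -4.3] M [ 0.06 -0.43 -0.38] w 0.0136
0.003 11.76 tcp [0.5153 0.1342 0.2054] F [ 4.3  0.6 -9.2] M [ 0.23 -0.9  -0.39] w 0.014
```

Run:
```python
from h import *
from cell import manip,cams
f=lambda t:(lambda q:print(t,round(q["clock"],2),"tcp",np.round(q["tool_pos"],4),"F",np.round(q["contact_force"],1),"M",np.round(q["moment"],2),"w",round(q["gripper_width"],4)))(manip.state())
p=manip.state()["tool_pos"]
manip.move_linear([.5153,.134,.2055],rate=.01); f("relaxed")
manip.set_gripper(.03,force=10); f("open")
manip.dwell(2.1)
c=cams.capture("scene"); np.savez("scene1.npz",**c)
P=cloud(c); 
for n in("scene0","scene1"):
    k=load(n+".npz");P=cloud(k)[160:200,355:400].reshape(-1,3);D=(k["image"][160:200,355:400].max(2)<60).ravel()
    q=P[D&(np.hypot(P[:,0]-.515,P[:,1]-.134)<.034)&(P[:,2]>.19)&(P[:,2]<.208)];print(n,len(q),np.median(q[:,2]))
x=cv2.resize(k["image"][130:210,335:425],None,fx=6,fy=6,interpolation=cv2.INTER_CUBIC);cv2.imwrite("pics/s1.png",np.clip(x*1.0*1.6,0,255).astype(np.uint8))
f("dwelt")
```

```text
relaxed 12.08 tcp [0.5153 0.1342 0.2053] F [ 3.2  1.3 -5. ] M [ 0.35 -0.56 -0.41] w 0.0139
open 12.52 tcp [0.5153 0.134  0.2058] F [-0.4 -0.7  0.2] M [ 0.03 -0.   -0.05] w 0.0302
scene0 293 0.19983378828533138
scene1 227 0.2014987254856967
dwelt 14.67 tcp [0.5153 0.134  0.2055] F [-0.6 -0.   0.2] M [-0.03 -0.03  0.03] w 0.0295
```

View pics/s1.png

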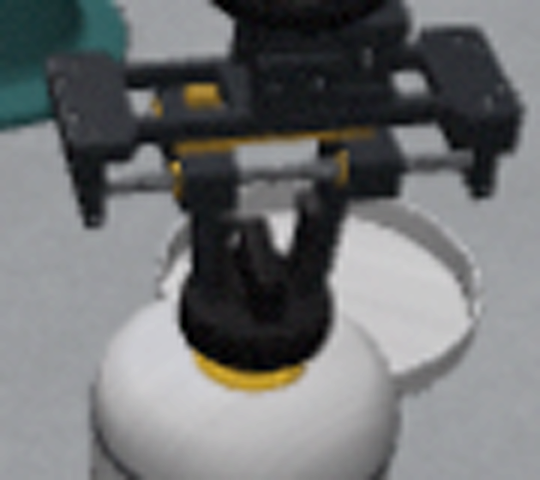

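The cap is free and risen (+1.7 mm), and it was held there for more than 2 s. Now I'll regrip, press and turn on.

Run:
```python
from h import *
from cell import manip
import json
f=lambda t:(lambda q:print(t,round(q["clock"],2),"tcp",np.round(q["tool_pos"],4),"F",np.round(q["contact_force"],1),"M",np.round(q["moment"],2),"w",round(q["gripper_width"],4)))(manip.state())
d=json.load(open("s.json")); turn(manip,d["q0"],21.5)
x,y=.5153,.134
manip.move_linear([x,y,.2045],rate=.03)
manip.set_gripper(0,force=8); f("g8"); manip.set_gripper(0,force=35); manip.dwell(.1); f("g35")
z=.2045
for i in range(14):
    z-=.001; manip.move_linear([x,y,z],rate=.01); F=manip.state()["contact_force"][2]
    f(round(z,4))
    if F>21.5: break
```

```text
g8 15.55 tcp [0.5153 0.1342 0.2046] F [-0.3  1.2  0.3] M [ 0.23  0.02 -0.04] w 0.014
g35 15.87 tcp [0.5153 0.1342 0.2046] F [-0.4  1.6  0.7] M [ 0.33  0.06 -0.07] w 0.0135
0.2035 16.12 tcp [0.5154 0.1342 0.2044] F [-1.5  1.8  4.9] M [ 0.21  0.39 -0.06] w 0.0135
0.2025 16.37 tcp [0.5155 0.1342 0.2037] F [-2.7  0.9  7.3] M [ 0.19  0.5  -0.04] w 0.0138
0.2015 16.62 tcp [0.5155 0.1342 0.203 ] F [-3.7  0.6  6.9] M [ 0.13  0.62 -0.1 ] w 0.0134
0.2005 16.87 tcp [0.5155 0.1342 0.2022] F [-3.6  1.3  8.7] M [ 0.21  0.7  -0.12] w 0.014
0.1995 17.12 tcp [0.5156 0.1342 0.2015] F [-4.1  0.3 10.6] M [ 0.17  0.74 -0.1 ] w 0.0134
0.1985 17.37 tcp [0.5156 0.1342 0.2007] F [-4.3  1.  11.7] M [ 0.12  0.86 -0.08] w 0.0137
0.1975 17.62 tcp [0.5156 0.1342 0.1999] F [-4.5 -0.  11.9] M [ 0.14  0.91 -0.03] w 0.0138
0.1965 17.87 tcp [0.5157 0.1342 0.1992] F [-5.   0.9 13.5] M [ 0.06  0.96 -0.  ] w 0.0138
0.1955 18.12 tcp [0.5158 0.1342 0.1985] F [-5.3 -0.2 14.9] M [0.02 1.02 0.02] w 0.014
0.1945 18.37 tcp [0.5159 0.1342 0.1977] F [-6.4  0.5 15.4] M [ 0.02  1.18 -0.  ] w 0.0137
0.1935 18.62 tcp [0.5159 0.1342 0.197 ] F [-6.5  1.  17.3] M [ 0.06  1.21 -0.02] w 0.0137
0.1925 18.87 tcp [0.516  0.1342 0.1968] F [-8.5 -0.9 19.8] M [-0.03  1.51 -0.01] w 0.0135
0.1915 19.12 tcp [0.5161 0.1343 0.1967] F [-10.8  -1.4  24.6] M [-0.1   1.78 -0.01] w 0.0135
```

Run:
```python
from h import *
from cell import manip
f=lambda t:(lambda q:print(t,round(q["clock"],2),"tcp",np.round(q["tool_pos"],4),"F",np.round(q["contact_force"],1),"M",np.round(q["moment"],2),"w",round(q["gripper_width"],4)))(manip.state())
a=21.5; M0=manip.state()["moment"][2]
while a<64:
    a+=2; manip.move_pose([.5149,.134,.1922],rot(np.radians(-105.5+a))); s=manip.state(); f(a)
    if abs(s["moment"][2]-M0)>.4 or s["contact_force"][2]>35: print("STOP");break
```

```text
23.5 19.37 tcp [0.5163 0.1343 0.1968] F [-5.8  0.3 20.8] M [0.02 1.21 0.07] w 0.0137
25.5 19.62 tcp [0.5163 0.1343 0.1968] F [-6.9  0.  19.4] M [-0.06  1.25  0.03] w 0.0136
27.5 19.87 tcp [0.5163 0.1343 0.1968] F [-6.9 -0.9 19.6] M [-0.01  1.18  0.01] w 0.0138
29.5 20.12 tcp [0.5163 0.1343 0.1968] F [-6.5  0.3 20.3] M [-0.02  1.22  0.06] w 0.014
31.5 20.37 tcp [0.5163 0.1343 0.1968] F [-6.9 -0.2 19.3] M [-0.01  1.18 -0.02] w 0.014
33.5 20.62 tcp [0.5163 0.1343 0.1968] F [-6.5 -0.  20. ] M [-0.07  1.27  0.04] w 0.0133
35.5 20.87 tcp [0.5163 0.1343 0.1968] F [-7.3  0.1 19.7] M [0.06 1.21 0.04] w 0.0141
37.5 21.12 tcp [0.5163 0.1343 0.1968] F [-7.8 -0.1 19.5] M [-0.03  1.19 -0.02] w 0.0134
39.5 21.37 tcp [0.5163 0.1343 0.1968] F [-6.8  0.7 20.2] M [-0.03  1.27  0.08] w 0.0134
41.5 21.62 tcp [0.5162 0.1344 0.1968] F [-7.6  0.6 19.7] M [0.01 1.29 0.03] w 0.0135
43.5 21.87 tcp [0.5162 0.1344 0.1968] F [-6.5  1.2 19.5] M [ 0.05  1.22 -0.01] w 0.0135
45.5 22.12 tcp [0.5162 0.1344 0.1968] F [-6.6 -0.1 19.7] M [0.05 1.27 0.01] w 0.0137
47.5 22.37 tcp [0.5162 0.1344 0.1968] F [-7.8 -0.3 19.6] M [0.07 1.31 0.03] w 0.0139
49.5 22.62 tcp [0.5162 0.1344 0.1968] F [-7.   1.4 20.6] M [0.06 1.25 0.04] w 0.0138
51.5 22.87 tcp [0.5162 0.1345 0.1968] F [-7.4  0.4 19.7] M [0.06 1.27 0.01] w 0.0138
53.5 23.12 tcp [0.5162 0.1345 0.1968] F [-6.5  0.2 19.8] M [0.03 1.25 0.05] w 0.014
55.5 23.37 tcp [0.5162 0.1345 0.1968] F [-8.2  0.5 20.1] M [0.13 1.25 0.08] w 0.014
57.5 23.62 tcp [0.5161 0.1345 0.1968] F [-7.   1.  19.7] M [0.08 1.26 0.03] w 0.0133
59.5 23.87 tcp [0.5161 0.1345 0.1968] F [-7.7  0.8 21. ] M [0.13 1.3  0.07] w 0.0138
61.5 24.12 tcp [0.5161 0.1345 0.1967] F [-7.7  0.6 19.7] M [0.11 1.29 0.03] w 0.0136
63.5 24.37 tcp [0.5161 0.1345 0.1968] F [-7.3  0.7 19.7] M [0.07 1.3  0.07] w 0.0137
65.5 24.62 tcp [0.5161 0.1346 0.1968] F [-6.5  1.6 19.8] M [0.08 1.36 0.03] w 0.0139
```

Run:
```python
from h import *
from cell import manip,cams
f=lambda t:(lambda q:print(t,round(q["clock"],2),"tcp",np.round(q["tool_pos"],4),"F",np.round(q["contact_force"],1),"M",np.round(q["moment"],2),"w",round(q["gripper_width"],4)))(manip.state())
ok=True
for z in (.197,.201,.204,.207,.210,.214,.220):
    manip.move_linear([.5153,.134,z],rate=.02); f(z)
    if manip.state()["contact_force"][2]<-14: ok=False;print("HELD");break
if ok:
    manip.move_linear([.5153,.134,.29],rate=.1); f("up")
    c=cams.capture("scene"); cv2.imwrite("pics/s2.png",cv2.resize(c["image"][90:250,270:470],None,fx=3,fy=3))
```

```text
0.197 25.01 tcp [0.516  0.1345 0.2001] F [-5.7  1.6 14.2] M [0.23 0.96 0.06] w 0.0135
0.201 25.36 tcp [0.516  0.1345 0.2032] F [-3.4  1.   9.1] M [0.27 0.51 0.01] w 0.0141
0.204 25.66 tcp [0.5159 0.1344 0.2051] F [-0.9  2.4  6.8] M [ 0.37  0.25 -0.01] w 0.0137
0.207 25.96 tcp [0.5156 0.1341 0.2072] F [0.2 2.4 3.4] M [ 0.37 -0.05  0.09] w 0.0135
0.21 26.26 tcp [0.5149 0.1338 0.2095] F [-0.3  0.4 -0.2] M [ 0.27 -0.09  0.02] w 0.0135
0.214 26.61 tcp [0.5152 0.1337 0.214 ] F [ 0.5 -1.2 -0.3] M [-0.05 -0.02  0.01] w 0.0138
0.22 27.06 tcp [0.5154 0.134  0.2202] F [-0.4 -1.  -1.2] M [ 0.02  0.01 -0.  ] w 0.0134
up 27.91 tcp [0.5149 0.1339 0.2893] F [-0.1  0.4 -1.3] M [-0.01 -0.05  0.03] w 0.0139
```

View pics/s2.png

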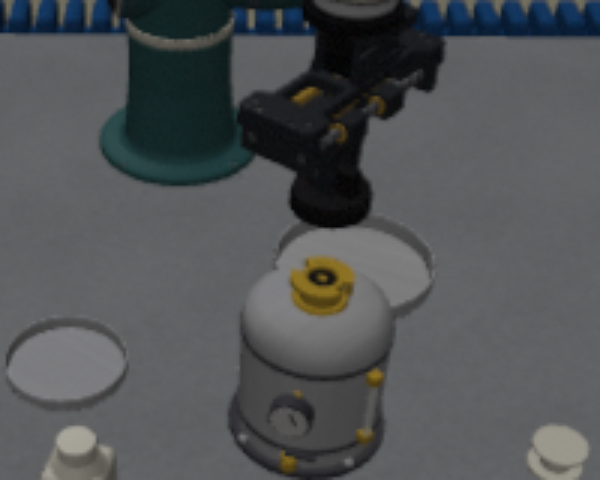

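The cap is off and level in the gripper, with the brass neck open at crop pixel (322,282). Now I'll carry it to the dish.

Run:
```python
from h import *
from cell import manip,cams
f=lambda t:(lambda q:print(t,round(q["clock"],2),"tcp",np.round(q["tool_pos"],4),"F",np.round(q["contact_force"],1),"M",np.round(q["moment"],2),"w",round(q["gripper_width"],4)))(manip.state())
x,y=.4445,-.1125
manip.move_linear([x,y,.29],rate=.15); manip.move_linear([x,y,.06],rate=.12); manip.move_linear([x,y,.029],rate=.05); manip.dwell(.2); f("low")
F0=manip.state()["contact_force"][2]; z=.029
while z>.019:
    z-=.001; manip.move_linear([x,y,z],rate=.01); F=manip.state()["contact_force"][2]; f(round(z,4))
    if F-F0>4: break
manip.set_gripper(.030,force=8); manip.dwell(.3); f("open")
manip.move_linear([x,y,.06],rate=.04); manip.move_linear([x,y,.25],rate=.2); manip.move_pose([.45,.2,.38],manip.state()["tcp_rot"]); f("clear")
for n in("scene","top"):
    c=cams.capture(n); cv2.imwrite(f"pics/{n}3.png",c["image"]); np.savez(n+"3.npz",**c)
P=cloud(c);g=P[200:260,322:382];D=c["image"][200:260,322:382].max(2)<60
q=g[D];print("cap",np.median(q,0),q[:,:2].min(0),q[:,:2].max(0))
a=c["image"][190:270,305:400];b=load("scene3.npz")["image"][180:260,245:340];cv2.imwrite("pics/c3.png",cv2.resize(np.hstack([a,b]),None,fx=4,fy=4))
```

```text
low 32.85 tcp [ 0.4449 -0.1126  0.0294] F [ 0.2 -0.2 -1.5] M [-0.06 -0.06 -0.02] w 0.0138
0.028 33.1 tcp [ 0.4445 -0.1125  0.0281] F [-0.8 -0.2 -1.3] M [-0.03 -0.08 -0.03] w 0.0138
0.027 33.35 tcp [ 0.4444 -0.1125  0.0269] F [-0.1 -0.5 -0.9] M [-0.01 -0.02 -0.04] w 0.0136
0.026 33.6 tcp [ 0.4444 -0.1124  0.0259] F [-0.4  0.2 -0.4] M [-0.01 -0.07 -0.02] w 0.0134
0.025 33.85 tcp [ 0.4444 -0.1124  0.0249] F [ 0.4  0.4 -1.7] M [ 0.   -0.04 -0.03] w 0.0136
0.024 34.1 tcp [ 0.4446 -0.1125  0.0245] F [-3.7  0.9  5.3] M [0.1  0.27 0.03] w 0.0135
open 34.83 tcp [ 0.4445 -0.1125  0.024 ] F [-0.2 -1.2  0.5] M [ 0.02 -0.    0.04] w 0.03
clear 38.26 tcp [0.4499 0.1992 0.379 ] F [-0.2 -0.5  0.1] M [-0.07 -0.07  0.05] w 0.0298
cap [ 0.44385949 -0.11307812  0.02311693] [ 0.38174462 -0.1462844 ] [ 0.47597312 -0.02745382]
```

View pics/c3.png

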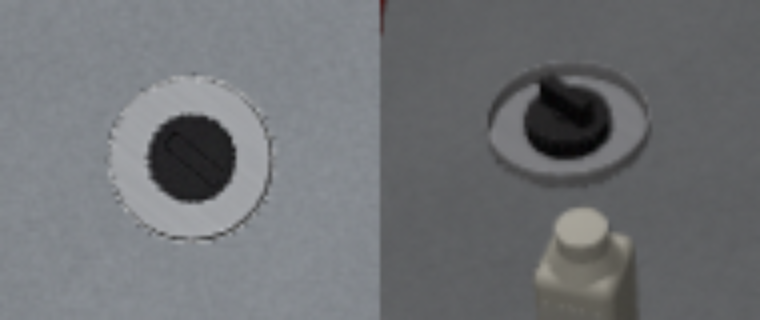

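The cap lies centred, upright and flat in the dish, at crop pixels (192,158) and (567,118), with its flat top at z = 0.023 m. The arm is clear, so I'm handing the job in.

```bash
python3 -c "
from cell import order
print(order.close_job())"
```

```text
the job is handed in; nothing more can be done
None
```

The job is handed in at about 38 s of the 72 s allowed: the cap was vented at its first stop for over 2 s, pressed, turned free and lifted off, and it now lies flat, the right way up, in the middle of the open 130 mm dish; the hand-in call returned no verdict.

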